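# Open a wiring box whose lid may be caught and hold it open

## Robot

A 6-joint arm with a two-finger parallel gripper is mounted at the origin on a cart in front of the work surface, level with it; the furniture and walls round the work are solid. World frame = base frame: x ahead of the robot, y to its left, z up, the work surface at z = 0. Lengths are in m, angles in rad, forces in N, time in s.
With the tool pointing down it reaches from about 0.3 to 0.875 m from the base axis. Payload 6.4 kg.
Tool frame: the origin (TCP) lies at the very end of the fingers, on their centre line; the grasp point (between the pads) lies 19 mm behind it; z points along the fingers, y is the line along which they close (so a half turn about z gives the same grasp; the last joint's range is limited). The gripper opens to 88 mm and grips with 3 to 60 N. Pads are 18 mm wide; open, the fingers measure 123 mm over their backs; the gripper's body (75 mm by 187 mm) begins 45 mm behind the grasp point.
Start: joints at [-1.469, 0.181, 1.607, -0, 1.354, -0.206], TCP at [0.174, -0.548, 0.239] pointing down, gripper open.
Joint ranges: [-2.99, 2.99], [-0.89, 2.07], [0.3, 2.58], [-1.14, 4.28], [0, 2.63], [-3.12, 3.12]. Speed limits (rad/s): [2.57, 2.57, 3.01, 3.14, 3.14, 3.14].

## Interface

Orientations are given as [roll, pitch, yaw] about the fixed x, y, z axes, in that order (R = Rz(yaw) Ry(pitch) Rx(roll)).
In Python, from bench import ctrl, cam gives the robot as it stands (ctrl), with the cameras (cam).
- The arm moves only by the tool run_rows, called as name(argument=value, ...), one argument or row to a line, values as JSON. Schema: {"type":"object","properties":{"increments":{"type":"object","properties":{"x":{"type":"array","items":{"type":"number"},"minItems":1,"maxItems":8},"y":{"type":"array","items":{"type":"number"},"minItems":1,"maxItems":8},"z":{"type":"array","items":{"type":"number"},"minItems":1,"maxItems":8},"drx":{"type":"array","items":{"type":"number"},"minItems":1,"maxItems":8},"dry":{"type":"array","items":{"type":"number"},"minItems":1,"maxItems":8},"drz":{"type":"array","items":{"type":"number"},"minItems":1,"maxItems":8},"aperture":{"type":"array","items":{"type":"number"},"minItems":1,"maxItems":8}},"additionalProperties":false,"required":["x","y","z","drx","dry","drz","aperture"]},"clamp_n":{"type":"number"},"only":{"type":"string"},"quiet":{"type":"boolean"},"lines":{"type":"string"}},"required":["increments"],"additionalProperties":false}. increments is an object with one list for each field, all of the same length, 1 to 8, a row being the entries at one place: x, y, z (the shift in fractions of the full range, 1 being 0.8 m), drx, dry, drz (a rotation vector in shares of pi rad (1.0 is pi rad)), aperture (the finger opening in m); each row shifts and turns the commanded pose from where the row before left it, along the tool's axes as they then stand; what a row does not reach is not made up. A row lasts 1/12 s, in which the tool goes at most 0.0417 m and 0.125 rad, less where a joint would pass 70% of its speed; a pose out of reach is approached as far as the arm can. The fingers move at their own pace and stop on an object; clamp_n is the grip in N (left out, the last holds). Time passes only in rows, so rows that do not move let the fingers close. The tool returns the time, the measured TCP pose, the force, the opening and the grip force at its end. only (a regular expression) keeps the lines of the reply that match it, lines (a string "A,B") keeps lines A to B, and quiet returns only ok. A shift or turn number past 1, either way, is cut back to 1. Input that does not fit is refused with a message, and nothing moves.
- ctrl.sense(): the state, without advancing time (a new reading comes with each control period).
- cam.read_camera(name): name is "scene" or "top" or "wrist"; returns the picture (420x560x3 uint8, red, green, blue); there is no depth.
- cam.camera_params(name): a dict with "intrinsics" (3x3 intrinsics, pixels), "world_to_cam" (4x4, takes a point from world to camera coordinates). Camera axes: x right, y down, z forward; pixel columns grow to the right and rows downward; lengths in m; the calibration is good to about 2 mm. The wrist camera is an equidistant fisheye: a pixel r from the principal point sees the ray r / f radians off the axis. A picture is of the moment at which its call begins: read the wrist's pose just before it. camera_params takes no time and is no camera call; for the wrist camera it gives the pose at the moment of the call.
- ctrl.close_job(): hands the job in; it is judged then, once.
The state is a dict: "time_s": time; "qpos": joint angles; "joint_vel": joint speeds; "effort": joint torques, N m; "ee_pos": TCP position; "orientation": TCP orientation; "wrist_force": force on the tool from outside, world axes, zero at the start; "wrist_torque": the same for the moment, N m; "opening": finger opening in m; "grip_force": force on a finger pad.
Only numpy, scipy, OpenCV 4.12 (cv2) and the standard library are available. Lean on these libraries where they do the work, as an engineer would, in place of code of your own. Each camera call takes 0.05 s, during which the arm holds its last target. There are 200 camera calls.

## Task

Open the lid of the grey wiring box so that I can get at the terminals: first tug the lid up by its black grip to find out whether the catch has it, before you touch the release button, and if it is caught press the button on the latch fully down. Then raise the lid to at least 45 degrees and finish still holding it there, steady, with the fingers on it - it falls shut if let go. Leave the other things on the bench where they are.

Things in the scene. Friction and masses are not known exactly. Their poses are not given: they have to be found in the camera images.
- enclosure: Grey metal wiring box fixed to the bench, 150 (its x) x 220 (its y) x 90 mm high. Origin: centre of its underside; z up, -x its front (to the robot at yaw 0). On the front, at its y = +55 mm (the robot's left), a latch housing 67 mm deep, 48 wide, 72 high. The catch inside is out of sight: caught or not, only a pull on the lid shows it.
- lid_grip (a point): Centre of the lid's grip: black roller along the box's y, 22 mm diameter, 24 mm long, flat ends, on a 14 mm wide neck, 32 mm ahead of the lid's edge; at (-107, -55, 94) mm in the box frame when shut. Axes: the lid's (the box's when shut). It turns between fingers pinching its flat ends, so the gripper can keep pointing down as the lid swings.
- lid (a joint): Opening angle of the grey lid (152x222x6 mm) in rad: 0 shut, grows as its front rises, stop at 1.35. Hinge line along the box's y at x = +75, z = 92 mm in the box frame; the grip swings on a radius of 182 mm. Falls shut unless held (about 1.5 N at the grip lifts it). If caught it rattles up about 0.01 rad and stops firm.
- button (a joint): Travel of the release button in m: 0 as found, caught or not; 0.008 fully down. Takes 3 to 4 N straight down and stays where it is pushed. Fully down it throws the catch off for good (it does not come back by itself); if the catch was not caught it does nothing.
- button_top (a point): Middle of the top face of the steel release button, 20 mm in diameter, on top of the latch housing; at (-124, 55, 84) mm in the box frame before it is pushed.
- tape: Bystander: roll of black tape lying flat, 62 mm across, 19 mm high; origin: centre of its underside.
- weight: Bystander: brass weight with a knob, 38 mm across, 57 mm high; origin: centre of its underside.
- small_screwdriver: Bystander: small screwdriver lying down, 150 mm long; origin: centre of its underside.
- wide_tape: Bystander: wide roll of brown tape lying flat, 100 mm across, 25 mm high; origin: centre of its underside.
- pen_pot: Bystander: pot of pens, 86 x 96 mm, 153 mm high; origin: centre of its underside.
- bush: Bystander: stepped metal bush, 40 mm across, 32 mm high; origin: centre of its underside.
- bar: Bystander: square aluminium bar lying down, 25x140x25 mm; origin: centre of its underside.

How it is judged:
On the way:
1. the lid is tugged up to the catch, or off its rim, before the release button has been touched (value of joint lid above 0.006 rad and value of joint button below 0.002 m), for 0.1 s.
At the end, for the whole second after the job is handed in: The lid stands open at least 45 degrees (0.75 rad is accepted), at rest (under 0.1 rad/s), carried by the fingers (contact force over 0.4 N), and no bystander lies more than 30 mm from where it was (value of joint lid above 0.75 rad and velocity of joint lid between -0.1 and 0.1 rad/s and contact force between the fingers and lid above 0.4 N and distance of each of tape, weight, small_screwdriver, wide_tape, pen_pot, bush, bar from where it was at the start of the episode below 0.03 m); the arm keeps its last pose, push and grip.
It fails at once if a bystander is pushed more than 30 mm away (distance of any of tape, weight, small_screwdriver, wide_tape, pen_pot, bush, bar from where it was at the start of the episode above 0.03 m).
It also fails if it takes over 53 s, if anything falls off the work surface, if the arm or the gripper's body presses on something with over 40 N, if the wrist force passes 120 N, or if a joint passes its speed limit or range.

## Working session

There is one attempt and no reset: what is moved stays moved. The work goes in short steps, Python scripts to look and compute and a tool call to move; the robot and the scene stay as the last step left them, time stands still between calls to the robot, and variables do not carry over. Pictures are saved under pics/ and viewed, at most 10 in all, crops included, and the job is handed in when it is done.

```bash
ls; mkdir -p pics
```

Run:
```python
from bench import ctrl, cam
import cv2
for n in("scene","top"):
    im=cam.read_camera(n); cv2.imwrite(f"pics/{n}0.png",im[:,:,::-1])
    p=cam.camera_params(n); print(n,p["intrinsics"],p["world_to_cam"])
print(ctrl.sense())
```

```text
bench.py
pics
scene [[490.28452698   0.         283.9471325 ]
 [  0.         490.28452698 211.14253959]
 [  0.           0.           1.        ]] [[ 0.54160134 -0.84054332  0.0124468  -0.24102893]
 [-0.38089112 -0.25857148 -0.88772898  0.29139099]
 [ 0.74939305  0.47605433 -0.46019814  1.25842403]
 [ 0.          0.          0.          1.        ]]
top [[515.51285612   0.         284.6733061 ]
 [  0.         515.51285612 213.0304499 ]
 [  0.           0.           1.        ]] [[-8.45661361e-03 -9.99963031e-01 -1.55668796e-03  3.73397042e-02]
 [-9.94125461e-01  8.57520862e-03 -1.07893620e-01  5.19128621e-01]
 [ 1.07902980e-01  6.35128480e-04 -9.94161226e-01  1.97007279e+00]
 [ 0.00000000e+00  0.00000000e+00  0.00000000e+00  1.00000000e+00]]
{'time_s': 0.1, 'qpos': array([-1.46934967e+00,  1.81470042e-01,  1.60786987e+00, -1.00560076e-05,
        1.35382415e+00, -2.06320734e-01]), 'joint_vel': array([ 0.0002607 , -0.00125795, -0.00395844, -0.00042019,  0.00084599,
        0.00038705]), 'effort': array([ 1.36649714e-04, -4.34822237e+01, -3.42696404e+01,  7.05494871e-02,
        3.40864586e-02, -4.64209484e-05]), 'ee_pos': array([ 0.17413901, -0.54749945,  0.23791682]), 'orientation': array([-3.14005256e+00, -3.12309745e-04,  3.07769323e-01]), 'wrist_force': array([-0.21874452, -0.47946014,  0.63248351]), 'wrist_torque': array([-0.02707881, -0.02048749, -0.01860535]), 'grip_force': 0.0, 'opening': 0.08822654431626857}
```

View pics/scene0.png

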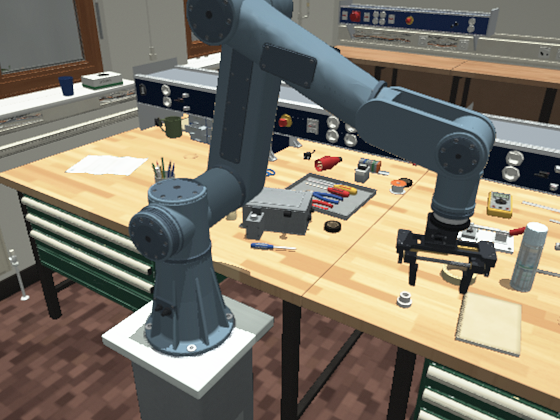

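View pics/top0.png

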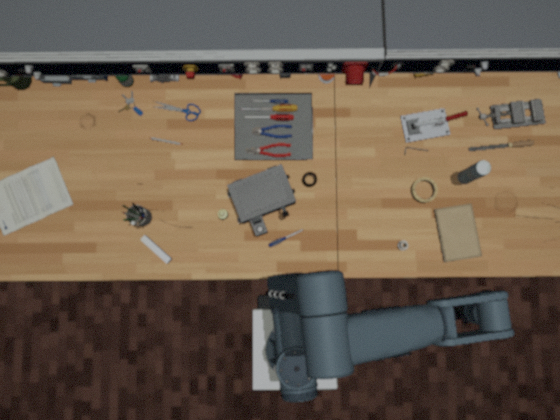

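The box shows at about (262,194) in top, with the latch at (258,227) and the grip at (284,213). In scene it is near (280,212). I'll enlarge both.

Run:
```python
import cv2,numpy as np
a=cv2.imread("pics/top0.png")[155:255,215:325]; b=cv2.imread("pics/scene0.png")[175:265,225:345]
a=cv2.resize(a,None,fx=5,fy=5,interpolation=cv2.INTER_CUBIC);b=cv2.resize(b,None,fx=6,fy=6,interpolation=cv2.INTER_CUBIC)
a=cv2.convertScaleAbs(a,alpha=1.6)
cv2.imwrite("pics/topc.png",a);cv2.imwrite("pics/scenec.png",b)
```

```text
(no output)
```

View pics/topc.png

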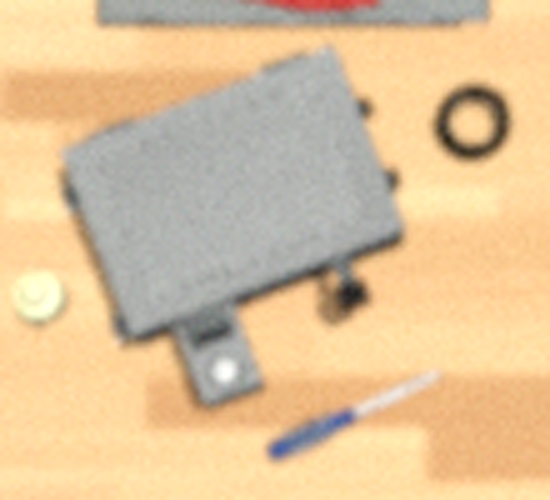

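View pics/scenec.png

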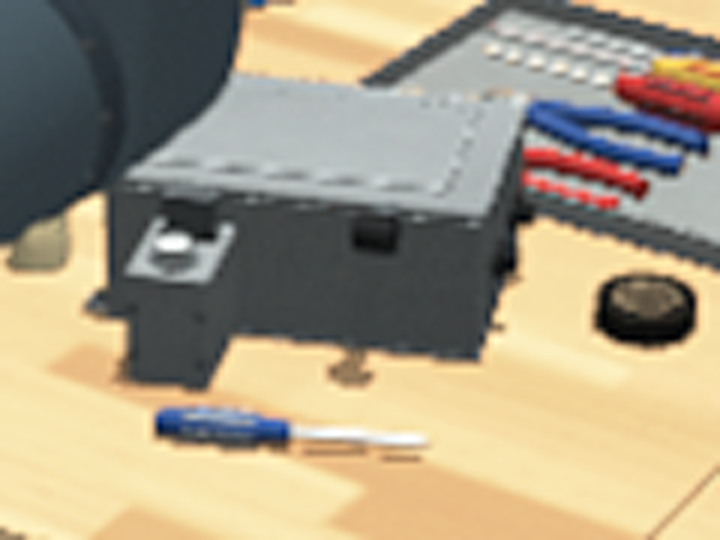

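Top crop: the lid corners are at (65,152), (332,48), (402,238) and (128,335), the button at (224,370) and the grip at about (347,292). Scene crop: the button is at (172,243), the grip at (375,233), and the lid's front-right corner at (490,218). The screwdriver lies in front of the box. Next I triangulate and fit the pose.

Create h.py:
```python
from bench import ctrl, cam
import cv2,numpy as np
from scipy.optimize import least_squares
from scipy.spatial.transform import Rotation as R
P={n:cam.camera_params(n) for n in("scene","top")}
def proj(n,X):
    q=P[n]["world_to_cam"]; c=q[:3,:3]@X+q[:3,3]; c=P[n]["intrinsics"]@c; return c[:2]/c[2]
def world(p,b):
    c,s=np.cos(p[2]),np.sin(p[2]); b=np.array(b)/1000; return np.array([p[0]+c*b[0]-s*b[1],p[1]+s*b[0]+c*b[1],b[2]+(p[3] if len(p)>3 else 0)])
```

Run:
```python
from h import *
T=lambda u,v:np.array([215+u/5-.4,155+v/5-.4]); S=lambda u,v:np.array([225+u/6-.4,175+v/6-.4])
obs=[("top",T(65,152),(77,111,97)),("top",T(332,48),(77,-111,97)),("top",T(402,236),(-75,-111,97)),("top",T(128,332),(-75,111,97)),
("top",T(224,370),(-124,55,84)),("top",T(349,290),(-107,-55,94)),
("scene",S(172,243),(-124,55,84)),("scene",S(375,233),(-107,-55,94)),("scene",S(490,216),(-75,-111,97)),("scene",S(527,98),(77,-111,97)),("scene",S(122,180),(-75,111,97))]
f=lambda p:np.concatenate([proj(n,world(p,b))-uv for n,uv,b in obs])
for p0 in ([.6,.1,.3],[.6,.1,.3,0]):
    r=least_squares(f,p0,loss="soft_l1"); print(r.x.round(4)); print(f(r.x).reshape(-1,2).round(1).tolist())
    print("btn",world(r.x,(-124,55,84)),"grip",world(r.x,(-107,-55,94)))
for a,b in((4,6),(5,7),(2,8),(1,9)):
    g=least_squares(lambda X:np.r_[proj("top",X)-obs[a][1],proj("scene",X)-obs[b][1]],[.5,.1,.1]); print("tri",g.x.round(4),g.cost.round(2))
```

```text
[0.5892 0.1197 0.3601]
[[-1.0, -0.6], [0.6, -0.7], [1.2, -1.1], [0.6, 0.9], [0.2, 0.4], [0.9, 1.4], [0.0, -0.6], [-0.1, -0.3], [-0.8, -0.8], [0.3, -0.0], [-3.8, -1.8]]
btn [0.45380204 0.12742766 0.084     ] grip [0.5084768  0.03047577 0.094     ]
[ 0.5911  0.1209  0.3631 -0.0041]
[[-1.2, -0.8], [0.2, -1.0], [0.8, -1.6], [0.4, 0.6], [0.1, 0.0], [0.7, 1.0], [0.2, 0.2], [-0.1, 0.4], [-0.8, -0.1], [0.2, 0.7], [-3.7, -1.0]]
btn [0.45568265 0.12825369 0.07993158] grip [0.510644   0.03146397 0.08993158]
tri [0.4555 0.1286 0.0806] 0.0
tri [0.5145 0.0338 0.0891] 0.0
tri [ 0.5569 -0.0103  0.094 ] 1.41
tri [0.6983 0.0443 0.0973] 0.08
```

The rows are not in the units I measure in: shifts go in shares of 0.8 m and turns go in shares of pi rad. I convert before sending: 0.029 m is 0.0363, -0.027 m is -0.0338.

run_rows(
  increments={"x":[0.0363,0.0363,0.0363,0.0363,0.0363,0.0363,0.0363,0.0363],"y":[-0.0338,-0.0338,-0.0338,-0.0338,-0.0338,-0.0338,-0.0338,-0.0338],"z":[0,0,0,0,0,0,0,0],"drx":[0,0,0,0,0,0,0,0],"dry":[0,0,0,0,0,0,0,0],"drz":[0,0,0,0,0,0,0,0],"aperture":[0.088,0.088,0.088,0.088,0.088,0.088,0.088,0.088]},
)

```text
time_s: 0.77
ee_pos: [0.3302, -0.2699, 0.2385]
orientation: [-3.141, 0.0, 0.307]
wrist_force: [1.3, 0.5, 0.3]
opening: 0.0881
grip_force: 0.0
```

run_rows(
  increments={"x":[0.0363,0.0363,0.0363,0.0363,0.0363,0.0363,0,0],"y":[-0.0338,-0.0338,-0.0338,-0.0338,-0.0338,-0.0338,0,0],"z":[0,0,0,0,0,0,0,0],"drx":[0,0,0,0,0,0,0,0],"dry":[0,0,0,0,0,0,0,0],"drz":[0,0,0,0,0,0,-0.0169,0],"aperture":[0.088,0.088,0.088,0.088,0.088,0.088,0.088,0.088]},
)

```text
time_s: 1.43
ee_pos: [0.4469, -0.0624, 0.2384]
orientation: [-3.141, 0.001, 0.368]
wrist_force: [-0.7, -0.7, -0.4]
opening: 0.0881
grip_force: 0.0
```

Run:
```python
from h import *
p=cam.camera_params("wrist"); im=cam.read_camera("wrist"); cv2.imwrite("pics/w1.png",im[:,:,::-1])
print(p); np.savez("w1.npz",K=p["intrinsics"],E=p["world_to_cam"]); s=ctrl.sense(); print(s["ee_pos"],s["orientation"])
```

```text
{'intrinsics': array([[325.1922621 ,   0.        , 280.75007395],
       [  0.        , 325.1922621 , 214.25026887],
       [  0.        ,   0.        ,   1.        ]]), 'world_to_cam': array([[ 0.35971944, -0.93305878, -0.00180012, -0.21769863],
       [-0.88415699, -0.3414816 ,  0.31883652,  0.32976255],
       [-0.29810792, -0.1131001 , -0.94780801,  0.51606646],
       [ 0.        ,  0.        ,  0.        ,  1.        ]])}
[ 0.44649728 -0.06375955  0.23831902] [-3.14122273e+00  9.19797102e-04  3.62995604e-01]
```

View pics/w1.png

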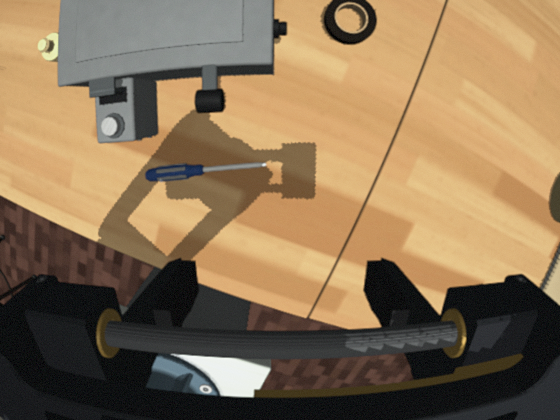

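Wrist view: the grip roller is centred at about (210,100), the button at (112,125), and the lid's front corners at (59,85) and (274,73). The next view comes from nearer.

To row units: -0.022 m is -0.0275, 0.02 m is 0.025.

run_rows(
  increments={"x":[0.025,0.025,0.025,0,0,0],"y":[-0.0275,-0.0275,-0.0275,0,0,0],"z":[0,0,0,0,0,0],"drx":[0,0,0,0,0,0],"dry":[0,0,0,0,0,0],"drz":[0,0,0,0,0,0],"aperture":[0.088,0.088,0.088,0.088,0.088,0.088]},
)

```text
time_s: 1.98
ee_pos: [0.479, 0.0168, 0.2384]
orientation: [3.141, 0.001, 0.359]
wrist_force: [0.4, -0.5, 0.0]
opening: 0.0878
grip_force: 0.0
```

Run:
```python
from h import *
p=cam.camera_params("wrist"); im=cam.read_camera("wrist"); 
np.savez("w2.npz",K=p["intrinsics"],E=p["world_to_cam"]); s=ctrl.sense(); print(s["ee_pos"],s["orientation"])
cv2.imwrite("pics/w2.png",cv2.resize(im[50:270,100:380,::-1],None,fx=2.7,fy=2.7))
```

```text
[0.47902716 0.01664867 0.23853367] [3.14137906e+00 7.29879857e-04 3.58359446e-01]
```

View pics/w2.png

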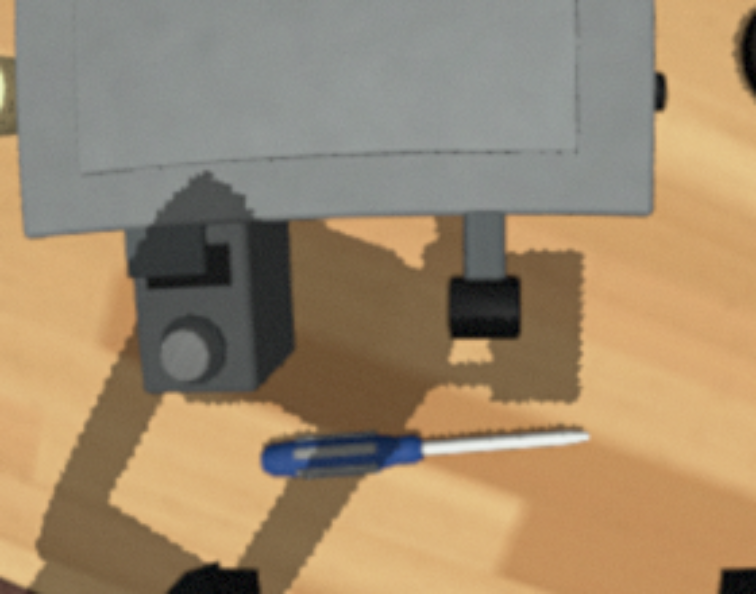

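In the crop the grip centre is at (485,307), the button at (184,356), and the lid's front corners at (28,237) and (652,214).

Run:
```python
from h import *
W={k:np.load(k+".npz") for k in("w1","w2")}
def pw(k,X):
    E,K=W[k]["E"],W[k]["K"]; c=E[:3,:3]@X+E[:3,3]; r=np.hypot(c[0],c[1]); t=np.arctan2(r,c[2]); return K[:2,2]+K[0,0]*t*c[:2]/r
C=lambda u,v:np.array([100+u/2.7-.3,50+v/2.7-.3])
g=(-107,-55,94);b=(-124,55,84);fl=(-77,111,97);fr=(-77,-111,97)
obs=[("w1",(209.5,100),g),("w1",(112,125),b),("w1",(59,86),fl),("w1",(274,73),fr),("w2",C(485,307),g),("w2",C(184,356),b),("w2",C(28,237),fl),("w2",C(652,214),fr)]
f=lambda p:np.concatenate([pw(n,world(p,q))-uv for n,uv,q in obs])
for p0 in ([.59,.12,.36],[.59,.12,.36,0]):
    r=least_squares(f,p0,loss="soft_l1"); print(r.x.round(4),f(r.x).reshape(-1,2).round(1).tolist(),"btn",world(r.x,b),"grip",world(r.x,g))
for i in(0,1):
    print("tri",least_squares(lambda X:np.r_[pw("w1",X)-obs[i][1],pw("w2",X)-obs[i+4][1]],[.5,.1,.1]).x)
```

```text
[0.5907 0.1187 0.3552] [[0.7, 0.3], [-3.5, -0.0], [-2.0, 0.1], [-0.4, -7.6], [0.8, 0.2], [0.3, -1.1], [-1.7, 0.4], [2.4, 2.9]] btn [0.45535566 0.1271539  0.084     ] grip [0.5095541  0.02993492 0.094     ]
[ 0.5901  0.1193  0.3537 -0.005 ] [[0.9, 0.9], [-1.9, -0.0], [0.2, 0.5], [-1.3, -6.3], [-0.2, -0.3], [1.0, -1.9], [-0.0, 0.1], [0.4, 3.1]] btn [0.45475824 0.127949   0.07895835] grip [0.50881028 0.03064855 0.08895835]
tri [0.50950817 0.03066098 0.09406683]
tri [0.45282732 0.12876376 0.07494952]
```

To row units: 0.04 m is 0.05, 0.0335 m is 0.0419.

run_rows(
  increments={"x":[0.0419,0,0,0,0,0,0,0],"y":[-0.0029,0,0,0,0,0,0,0],"z":[0,0.05,0.05,0.0375,0.0375,0.0263,0,0],"drx":[0,0,0,0,0,0,0,0],"dry":[0,0,0,0,0,0,0,0],"drz":[0,0,0,0,0,0,0,0],"aperture":[0.088,0.088,0.088,0.088,0.088,0.088,0.088,0.088]},
)

```text
time_s: 2.7
ee_pos: [0.509, 0.031, 0.0771]
orientation: [-3.14, 0.002, 0.359]
wrist_force: [-0.3, -0.3, -0.1]
opening: 0.088
grip_force: 0.0
```

run_rows(
  increments={"x":[0,0,0,0,0,0,0,0],"y":[0,0,0,0,0,0,0,0],"z":[0,0,0,0,0,0,0,0],"drx":[0,0,0,0,0,0,0,0],"dry":[0,0,0,0,0,0,0,0],"drz":[0,0,0,0,0,0,0,0],"aperture":[0.015,0.015,0.015,0.015,0.015,0.015,0.015,0.015]},
  clamp_n=20,
)

```text
time_s: 3.37
ee_pos: [0.51, 0.0323, 0.0778]
orientation: [3.142, -0.0, 0.361]
wrist_force: [-1.0, 0.4, 0.1]
opening: 0.0369
grip_force: 0.0
```

run_rows(
  increments={"x":[0,0,0,0,0,0],"y":[0,0,0,0,0,0],"z":[0,0,0,0,0,0],"drx":[0,0,0,0,0,0],"dry":[0,0,0,0,0,0],"drz":[0,0,0,0,0,0],"aperture":[0.015,0.015,0.015,0.015,0.015,0.015]},
  clamp_n=20,
)

```text
time_s: 3.87
ee_pos: [0.5106, 0.0304, 0.0779]
orientation: [3.138, -0.0, 0.361]
wrist_force: [0.4, -8.0, -1.4]
opening: 0.0237
grip_force: 20.0
```

run_rows(
  increments={"x":[0,0,0,0,0],"y":[0,0,0,0,0],"z":[-0.0013,-0.0013,-0.0013,0,0],"drx":[0,0,0,0,0],"dry":[0,0,0,0,0],"drz":[0,0,0,0,0],"aperture":[0.015,0.015,0.015,0.015,0.015]},
)

```text
time_s: 4.28
ee_pos: [0.5106, 0.0304, 0.0799]
orientation: [3.139, -0.0, 0.361]
wrist_force: [6.5, -7.5, -10.4]
opening: 0.0239
grip_force: 20.0
```

The opening of 23.7 mm shows I'm on the grip. A 3 mm pull gave 2 mm of travel and 10 N of resistance. I'll pull a little more to confirm it is caught.

run_rows(
  increments={"x":[0,0,0,0],"y":[0,0,0,0],"z":[-0.0013,-0.0013,0,0],"drx":[0,0,0,0],"dry":[0,0,0,0],"drz":[0,0,0,0],"aperture":[0.015,0.015,0.015,0.015]},
)

```text
time_s: 4.62
ee_pos: [0.5104, 0.0304, 0.0805]
orientation: [3.139, -0.0, 0.36]
wrist_force: [11.1, -8.7, -22.9]
opening: 0.0239
grip_force: 20.0
```

The pull now shows 23 N with no further travel, so the lid is caught. I'll let go, rise and move to the button.

To row units: 0.004 m is 0.005.

run_rows(
  increments={"x":[0,0,0,0,0,0,0,0],"y":[0,0,0,0,0,0,0,0],"z":[0.005,0,0,0,0,0,0,0],"drx":[0,0,0,0,0,0,0,0],"dry":[0,0,0,0,0,0,0,0],"drz":[0,0,0,0,0,0,0,0],"aperture":[0.015,0.088,0.088,0.088,0.088,0.088,0.088,0.088]},
)

```text
time_s: 5.28
ee_pos: [0.51, 0.0323, 0.0789]
orientation: [3.141, -0.0, 0.361]
wrist_force: [-0.5, 0.0, 0.1]
opening: 0.0682
grip_force: 0.0
```

run_rows(
  increments={"x":[0,0,-0.0075,-0.0075,-0.0075,0,0,0],"y":[0,0,-0.0463,-0.0463,-0.0456,0,0,0],"z":[-0.0438,-0.0438,0,0,0,0,0,0],"drx":[0,0,0,0,0,0,0,0],"dry":[0,0,0,0,0,0,0,0],"drz":[0,0,0,0,0,0,0,0],"aperture":[0.088,0.0,0,0,0,0,0,0]},
)

```text
time_s: 5.95
ee_pos: [0.4546, 0.129, 0.149]
orientation: [3.141, -0.001, 0.362]
wrist_force: [0.2, 0.1, -0.1]
opening: 0.0328
grip_force: 0.0
```

run_rows(
  increments={"x":[0,0,0,0,0,0,0,0],"y":[0,0,0,0,0,0,0,0],"z":[0,0,0,0,0,0,0,0],"drx":[0,0,0,0,0,0,0,0],"dry":[0,0,0,0,0,0,0,0],"drz":[0,0,0,0,0,0,0,0],"aperture":[0,0,0,0,0,0,0,0]},
)

```text
time_s: 6.62
ee_pos: [0.4541, 0.1292, 0.1487]
orientation: [-3.142, 0.0, 0.361]
wrist_force: [-0.1, -0.3, -0.5]
opening: 0.0005
grip_force: 0.0
```

To row units: 0.03 m is 0.0375, 0.004 m is 0.005.

run_rows(
  increments={"x":[0,0,0,0,0,0],"y":[0,0,0,0,0,0],"z":[0.0375,0.0375,0.005,0.0038,0,0],"drx":[0,0,0,0,0,0],"dry":[0,0,0,0,0,0],"drz":[0,0,0,0,0,0],"aperture":[0,0,0,0,0,0]},
)

```text
time_s: 7.12
ee_pos: [0.4551, 0.1293, 0.0829]
orientation: [3.141, -0.002, 0.361]
wrist_force: [0.6, 1.4, 0.4]
opening: 0.0006
grip_force: 0.0
```

run_rows(
  increments={"x":[0,0,0,0],"y":[0,0,0,0],"z":[0.0025,0.0025,0,0],"drx":[0,0,0,0],"dry":[0,0,0,0],"drz":[0,0,0,0],"aperture":[0,0,0,0]},
)

```text
time_s: 7.45
ee_pos: [0.4553, 0.1292, 0.0786]
orientation: [3.141, -0.003, 0.361]
wrist_force: [2.7, -0.2, 2.1]
opening: 0.0006
grip_force: 1.2
```

run_rows(
  increments={"x":[0,0,0,0],"y":[0,0,0,0],"z":[0.0025,0.0025,0,0],"drx":[0,0,0,0],"dry":[0,0,0,0],"drz":[0,0,0,0],"aperture":[0,0,0,0]},
)

```text
time_s: 7.78
ee_pos: [0.4555, 0.1293, 0.0762]
orientation: [3.141, -0.002, 0.361]
wrist_force: [-5.5, -0.4, 24.6]
opening: 0.0004
grip_force: 12.3
```

Firm stop at z = 0.0762 with 25 N, so the button is fully down. Back to the grip.

To row units: -0.038 m is -0.0475, 0.0375 m is 0.0469.

run_rows(
  increments={"x":[0,0,0.0075,0.0075,0.0063,0,0,0],"y":[0,0,0.0463,0.0463,0.0469,0,0,0],"z":[-0.0438,-0.0475,0,0,0,0,0,0],"drx":[0,0,0,0,0,0,0,0],"dry":[0,0,0,0,0,0,0,0],"drz":[0,0,0,0,0,0,0,0],"aperture":[0,0.088,0.088,0.088,0.088,0.088,0.088,0.088]},
)

```text
time_s: 8.45
ee_pos: [0.5083, 0.0311, 0.1459]
orientation: [-3.14, 0.002, 0.36]
wrist_force: [-0.4, 1.2, -0.3]
opening: 0.045
grip_force: 0.0
```

run_rows(
  increments={"x":[0,0,0,0,0],"y":[0,0,0,0,0],"z":[0,0,0,0,0],"drx":[0,0,0,0,0],"dry":[0,0,0,0,0],"drz":[0,0,0,0,0],"aperture":[0.088,0.088,0.088,0.088,0.088]},
)

```text
time_s: 8.87
ee_pos: [0.5092, 0.0314, 0.1468]
orientation: [-3.142, -0.0, 0.362]
wrist_force: [-0.4, 0.1, 0.7]
opening: 0.0786
grip_force: 0.0
```

To row units: 0.03 m is 0.0375, 0.01 m is 0.0125.

run_rows(
  increments={"x":[0.0013,0,0,0,0,0,0,0],"y":[0,0,0,0,0,0,0,0],"z":[0.0375,0.0375,0.0125,0,0,0,0,0],"drx":[0,0,0,0,0,0,0,0],"dry":[0,0,0,0,0,0,0,0],"drz":[0,0,0,0,0,0,0,0],"aperture":[0.088,0.088,0.05,0.015,0.015,0.015,0.015,0.015]},
  clamp_n=20,
)

```text
time_s: 9.53
ee_pos: [0.5115, 0.0311, 0.0782]
orientation: [3.14, -0.002, 0.361]
wrist_force: [-0.2, -0.1, -0.7]
opening: 0.0502
grip_force: 0.0
```

run_rows(
  increments={"x":[0,0,0,0,0,0,0,0],"y":[0,0,0,0,0,0,0,0],"z":[0,0,0,0,0,0,0,0],"drx":[0,0,0,0,0,0,0,0],"dry":[0,0,0,0,0,0,0,0],"drz":[0,0,0,0,0,0,0,0],"aperture":[0.015,0.015,0.015,0.015,0.015,0.015,0.015,0.015]},
  clamp_n=20,
)

```text
time_s: 10.2
ee_pos: [0.5108, 0.0304, 0.0769]
orientation: [3.14, -0.0, 0.361]
wrist_force: [0.3, -5.0, 0.4]
opening: 0.0236
grip_force: 20.0
```

To row units: -0.0092 m is -0.0115, -0.009 m is -0.0113.

run_rows(
  increments={"x":[0.0003,0.0011,0.0018,0.0019,0,0],"y":[0,0,0,0,0,0],"z":[-0.0113,-0.0115,-0.0113,-0.0111,0,0],"drx":[0,0,0,0,0,0],"dry":[0,0,0,0,0,0],"drz":[0,0,0,0,0,0],"aperture":[0.015,0.015,0.015,0.015,0.015,0.015]},
)

```text
time_s: 10.7
ee_pos: [0.5141, 0.0317, 0.1131]
orientation: [3.14, 0.001, 0.361]
wrist_force: [-0.8, -5.4, -0.5]
opening: 0.0232
grip_force: 20.0
```

The lid is free and rising. I'll follow the arc.

To row units: -0.0088 m is -0.011, -0.0086 m is -0.0108.

run_rows(
  increments={"x":[0.0028,0.0031,0.0038,0.0043,0.0048,0.0054,0],"y":[0,0,0,0,0,0,0],"z":[-0.011,-0.011,-0.0108,-0.0105,-0.0104,-0.01,0],"drx":[0,0,0,0,0,0,0],"dry":[0,0,0,0,0,0,0],"drz":[0,0,0,0,0,0,0],"aperture":[0.015,0.015,0.015,0.015,0.015,0.015,0.015]},
)

```text
time_s: 11.28
ee_pos: [0.5322, 0.0385, 0.165]
orientation: [3.14, 0.001, 0.361]
wrist_force: [-3.3, -6.6, 1.5]
opening: 0.0237
grip_force: 20.0
```

run_rows(
  increments={"x":[0.0059,0.0063,0.0068,0.0073,0.0076,0.008,0,0],"y":[0,0,0,0,0,0,0,0],"z":[-0.0098,-0.0095,-0.0091,-0.0089,-0.0085,-0.008,0,0],"drx":[0,0,0,0,0,0,0,0],"dry":[0,0,0,0,0,0,0,0],"drz":[0,0,0,0,0,0,0,0],"aperture":[0.015,0.015,0.015,0.015,0.015,0.015,0.015,0.015]},
)

```text
time_s: 11.95
ee_pos: [0.563, 0.0504, 0.207]
orientation: [3.14, 0.001, 0.361]
wrist_force: [-4.0, -6.6, 3.2]
opening: 0.0236
grip_force: 20.0
```

To row units: 0.0072 m is 0.009, 0.007 m is 0.0088.

run_rows(
  increments={"x":[0.0084,0.0088,0.009,0,0,0,0,0],"y":[0,0,0,0,0,0,0,0],"z":[-0.0076,-0.0071,-0.0068,0,0,0,0,0],"drx":[0,0,0,0,0,0,0,0],"dry":[0,0,0,0,0,0,0,0],"drz":[0,0,0,0,0,0,0,0],"aperture":[0.015,0.015,0.015,0.015,0.015,0.015,0.015,0.015]},
)

```text
time_s: 12.62
ee_pos: [0.5823, 0.0577, 0.2238]
orientation: [3.141, 0.001, 0.361]
wrist_force: [-2.4, -5.4, 3.2]
opening: 0.0237
grip_force: 20.0
```

Run:
```python
from h import *
cv2.imwrite("pics/end.png",cv2.resize(cam.read_camera("scene")[120:290,190:430,::-1],None,fx=3,fy=3))
```

```text
(no output)
```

View pics/end.png

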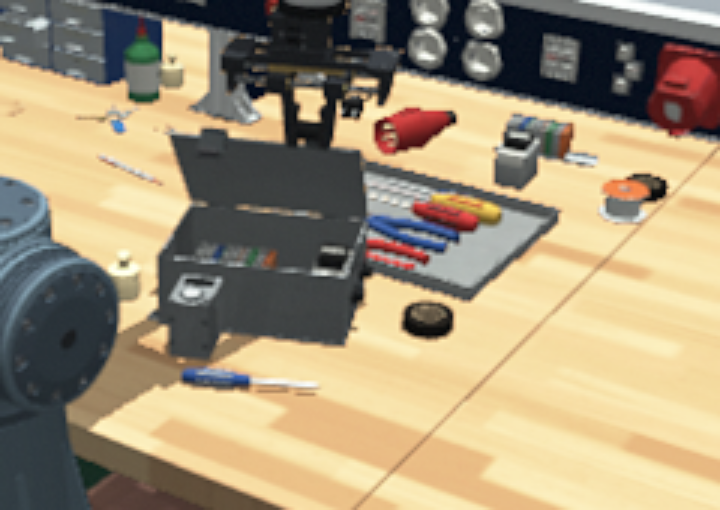

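The lid stands open, its upper edge at about (265,145), with the fingers on the grip at about (308,130). The terminals show at (240,255), and the screwdriver, weight and tape are undisturbed. The rise of 147 mm means about 0.92 rad.

```bash
python3 -c "
from bench import ctrl, cam
print(ctrl.sense()['joint_vel'].round(3)); print(ctrl.close_job())"
```

```text
[ 0.    -0.001 -0.     0.    -0.001  0.   ]
the job is handed in; nothing more can be done
None
```

I tugged the lid and found it caught, pressed the button fully down, and raised the lid to about 0.92 rad (53°), where the fingers are still holding it steady; nothing else on the bench was touched, and the job is handed in (no verdict came back).

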